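# Test and reset the desk printer's stop button

## Task

Test the stop of the desktop 3D printer: press the red winged mushroom on the yellow box in until it latches and stays in by itself, then push its wings round clockwise (seen from above) with a fingertip until the latch lets go and the mushroom springs back out. Only once it is out, press the green start button on the grey box fully in and let it come back. Nothing needs to be gripped; leave the clock, pen pot, jar and phone standing where they are.

Things in the scene. Friction and masses are not known exactly. Their poses are not given: they have to be found in the camera images.
- stop_box: Yellow stop station fixed to the desk: box 84 x 84 mm, 50 mm high (a thin black rubber foot and four small screw heads). Origin at the centre of its underside, on the desk, z up. On its top, centred, a black collar 54 mm across and 8 mm high, out of which a black stem carries the red mushroom.
- stop_top (a point): Middle of the top of the red mushroom, on its axis, 94 mm above the desk when out, 86 mm latched. The head is round, 40 mm across, underside at 70 mm when out. Two opposite wings, white stripe on top, stick out level along the y axis of this frame, which turns with the head.
- stop_wing_left (a point): Centre of the +y wing, 33 mm from the axis, at half height (81 mm above the desk when out). A wing is 11 mm thick, 14 mm high (74 to 88 mm above the desk when out, 8 mm lower latched) and reaches to 42 mm from the axis. Beside it is free space down to the box top at 50 mm (collar top 58 mm, to 27 mm from the axis).
- stop_wing_right (a point): Centre of the wing on the -y side, 33 mm from the axis, at half its height.
- stop_press (a joint): How far the mushroom is pressed in, m: 0 out, 0.010 at the bottom stop. A spring pushes it out (about 5.5 N at the start, up to about 9 N on the way). Pressed straight down past about 0.009 it latches; let go, it then rests at about 0.008 and stays in until twisted.
- stop_twist (a joint): Angle of the mushroom, rad: 0 at rest, growing clockwise seen from above, stop at 1.0. A light spring turns it back to 0. Turned past about 0.5 while latched, the latch lets go and the mushroom springs out by itself (0.02 N m at first, 0.08 N m to free the latch: 1 to 3 N at a wing).
- start_box: Grey start station fixed to the desk: box 84 x 84 mm, 50 mm high. Origin at the centre of its underside, on the desk. On its top, centred, a round black collar 52 mm across, 12 mm high, with the green button in it.
- start_top (a point): Middle of the top of the green button, 36 mm across; 72 mm above the desk when out.
- start (a joint): How far the green button is pressed, m: 0 out, 0.007 fully in. It springs back; fully in takes 5 N. 0.005 counts as pressed.
- clock: White alarm clock, 68 mm wide, 30 mm deep, 74 mm high, loose; origin at the centre of its underside. Leave alone.
- pen_pot: Clear round pot 70 mm across, 90 mm high, with pens to 146 mm, loose; origin at the centre of its underside. Leave alone.
- jar: Small amber jar with a pink lid, 40 mm across, 60 mm high, loose; origin at the centre of its underside. Leave alone.
- phone: Phone leaning on a black stand: 150 mm wide (along its y), about 80 mm deep, 92 mm high, loose; origin under the phone's middle on the desk. Leave alone.
Not all that is in view belongs to the job. Several things look just like the stop_box: the one meant starts farthest to the robot's left.

How it is judged:
By the outcome, as a careful person would: the job done as asked, in the order asked, and still so for the second after the job is handed in, with the robot touching nothing.
It also fails if it takes over 45 s, if anything falls off the work surface, if the arm or the gripper's body presses on something with over 40 N, if the wrist force passes 120 N, or if a joint passes its speed limit or range.

## Robot

A 6-joint arm with a two-finger parallel gripper is mounted at the origin on the work surface. World frame = base frame: x ahead of the robot, y to its left, z up, the work surface at z = 0. Lengths are in m, angles in rad, forces in N, time in s.
With the tool pointing down it reaches from about 0.35 to 0.95 m from the base axis. Payload 17.4 kg.
Tool frame: the origin (TCP) lies between the finger pads; the fingertips stand r.tip_extent ahead of it and the grasp point (between the pads) lies 3 mm ahead of it (r.tip_extent is the distance from the TCP to the fingertips, in m); z points along the fingers, y is the line along which they close (so a half turn about z gives the same grasp; the last joint's range is limited). The gripper opens to 93 mm and grips with 3 to 60 N. Pads are 15 mm wide; open, the fingers measure 128 mm over their backs; the gripper's body (75 mm by 188 mm) begins 65 mm behind the grasp point.
Start: joints at [1.236, 0.116, 1.442, -0, 1.584, -0.038], TCP at [0.197, 0.645, 0.241] pointing down, gripper open.
Joint ranges: [-2.83, 2.83], [-0.83, 2.19], [0.07, 2.5], [-1.14, 4.28], [0.01, 3], [-2.97, 2.97]. Speed limits (rad/s): [1.89, 1.89, 2.22, 3.14, 3.14, 3.14].

## Interface

Orientations are given as [roll, pitch, yaw] about the fixed x, y, z axes, in that order (R = Rz(yaw) Ry(pitch) Rx(roll)).
In Python, from bench import r gives the robot as it stands.
- The arm moves only by the tool move_arm, never from a script. Its argument "deltas" is a list of rows, each a list of 7 numbers: the turn, a rotation vector about the tool's x, y, z normalised to -1 to 1, where 1 is 45 degrees, then the shift along the tool's x, y, z normalised to -1 to 1, where 1 is 25 mm, then the gripper command: -1 is shut, 1 is fully open, values between are in proportion. A call has 1 to 20 rows; each row shifts and turns the commanded pose from where the row before left it, along the tool's axes as they then stand; what a row does not reach is not made up. A row lasts 1/8 s, in which the tool goes at most 62.5 mm and 10.7 degrees, less where a joint would pass 70% of its speed; a pose out of reach is approached as far as the arm can. A call with a number of a shift or a turn outside -1 to 1 is refused whole. A call with a gripper value outside its range is refused whole. The fingers move at their own pace and stop on an object; the grip force is fixed at half the most. Time passes only in rows, so rows that do not move let the fingers close. It gives the time, the measured TCP pose, the force, the opening and the grip force at its end, in the units of the state.
- r.get_obs(): the state, without advancing time (a new reading comes with each control period).
- r.camera(name): name is "scene" or "top"; returns a dict with "pixels" (420x560x3 uint8, red, green, blue), "mtx" (3x3 intrinsics, pixels), "rvec" (rotation vector, rad) and "tvec" (3), from world to camera coordinates, as OpenCV has them. Camera axes: x right, y down, z forward; pixel columns grow to the right and rows downward; lengths in m; the calibration is good to about 2 mm. A picture is of the moment at which its call begins. There is no depth.
- r.finish_job(): hands the job in; it is judged then, once.
The state is a dict: "t": time; "qpos": joint angles; "joint_vel": joint speeds; "tau": joint torques, N m; "eef_pos": TCP position; "tcp_rot": TCP orientation; "contact_force": force on the tool from outside, world axes, zero at the start; "torque": the same for the moment, N m; "grip_width": finger opening in m; "finger_force": force on a finger pad.
Only numpy, scipy, OpenCV 4.12 (cv2) and the standard library are available. Lean on these libraries where they do the work, as an engineer would, in place of code of your own. Each camera call takes 0.05 s, during which the arm holds its last target. There are 200 camera calls.

## Working session

There is one attempt and no reset: what is moved stays moved. The work goes in short steps, Python scripts to look and compute and a tool call to move; the robot and the scene stay as the last step left them, time stands still between calls to the robot, and variables do not carry over. Pictures are saved under pics/ and viewed, at most 11 in all, crops included, and the job is handed in when it is done.

Besides the shell and the picture viewer there is one more tool, called after "Request:" by a JSON object that holds its "api" and its "payload", one argument or row to a line. move_arm: Moves the arm, as the interface text tells. Scaled input: -1 to 1 covers 25 mm each way for a shift and 45 degrees each way for a turn. Its arguments: {"type":"object","properties":{"deltas":{"type":"array","items":{"type":"array","items":{"type":"number","minimum":-1,"maximum":1}}}},"required":["deltas"]}

```bash
mkdir -p pics; cat > h.py <<'E'
import numpy as np, cv2
from bench import r
def ray(c,u,v,z):
    R,_=cv2.Rodrigues(np.array(c["rvec"],float)); t=np.array(c["tvec"],float).reshape(3)
    K=np.array(c["mtx"],float); d=R.T@np.linalg.inv(K)@np.array([u,v,1.]); o=-R.T@t
    return o+d*(z-o[2])/d[2]
def proj(c,p):
    return cv2.projectPoints(np.array(p,float).reshape(-1,3),np.array(c["rvec"],float),np.array(c["tvec"],float),np.array(c["mtx"],float),None)[0].reshape(-1,2)
E
python3 - <<'E'
from h import *
for n in("scene","top"):
    c=r.camera(n); cv2.imwrite(f"pics/{n}0.png",c["pixels"][:,:,::-1])
    R,_=cv2.Rodrigues(np.array(c["rvec"],float)); print(n,-R.T@np.array(c["tvec"]).reshape(3))
o=r.get_obs();print(o["eef_pos"],o["tcp_rot"],o["t"],o["grip_width"],r.tip_extent)
E
```

```text
scene [ 0.98642997 -0.65592705  0.61776965]
top [ 0.38089484 -0.09392669  1.22804943]
[0.19736885 0.64534286 0.23998004] [-3.14056408e+00 -3.03618334e-05  2.84481084e+00] 0.1 0.09256689044057727 0.022
```

View pics/scene0.png

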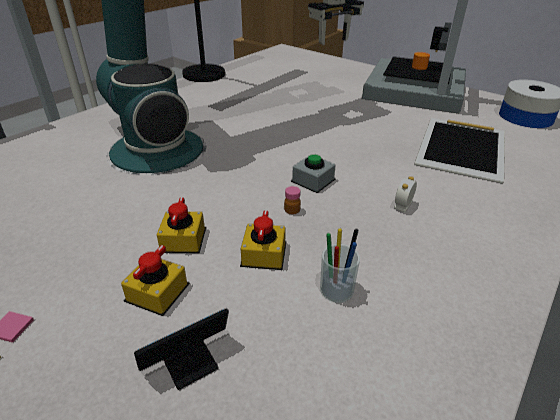

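View pics/top0.png

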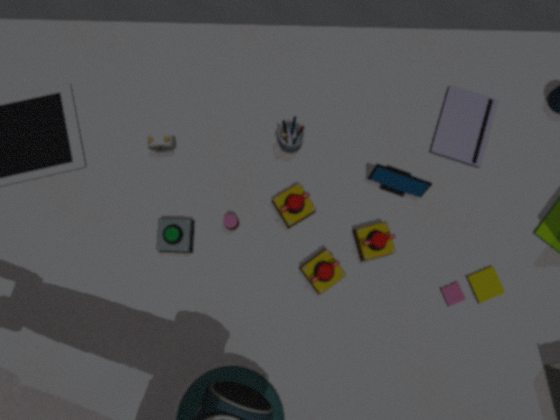

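```bash
python3 - <<'E'
from h import *
c=r.camera("top");s=r.camera("scene")
for n,u,v,z in(("A",294,203,.094),("B",324,271,.094),("C",377,240,.094),("start",172,234,.072),("jar",231,220,.06),("pot",289,140,.05),("clock",161,143,.07)):
    p=ray(c,u,v,z);print(n,p.round(4),proj(s,p).round(0))
for n,u,v,z in(("A",263,221,.094),("start",314,157,.072)): print(n,ray(s,u,v,z).round(4))
a=cv2.resize(c["pixels"][170:240,250:340],None,fx=8,fy=8,interpolation=cv2.INTER_CUBIC)
b=cv2.resize(s["pixels"][200:275,230:296],None,fx=7.46,fy=7.46,interpolation=cv2.INTER_CUBIC)
cv2.imwrite("pics/A.png",cv2.convertScaleAbs(a,alpha=1.8)[:,:,::-1]);cv2.imwrite("pics/As.png",b[:,:,::-1])
a=cv2.resize(c["pixels"][205:265,140:210],None,fx=8,fy=8,interpolation=cv2.INTER_CUBIC)
cv2.imwrite("pics/G.png",cv2.convertScaleAbs(a,alpha=1.8)[:,:,::-1])
E
```

```text
A [ 0.5426 -0.1505  0.094 ] [[261. 218.]]
B [ 0.3766 -0.2254  0.094 ] [[178. 204.]]
C [ 0.4542 -0.3561  0.094 ] [[150. 253.]]
start [0.4623 0.1521 0.072 ] [[313. 157.]]
jar [0.5011 0.0073 0.06  ] [[291. 190.]]
pot [ 0.7159 -0.1378  0.05  ] [[335. 268.]]
clock [0.6956 0.1916 0.07  ] [[402. 182.]]
A [ 0.5522 -0.1561  0.094 ]
start [0.4632 0.1551 0.072 ]
```

View pics/A.png

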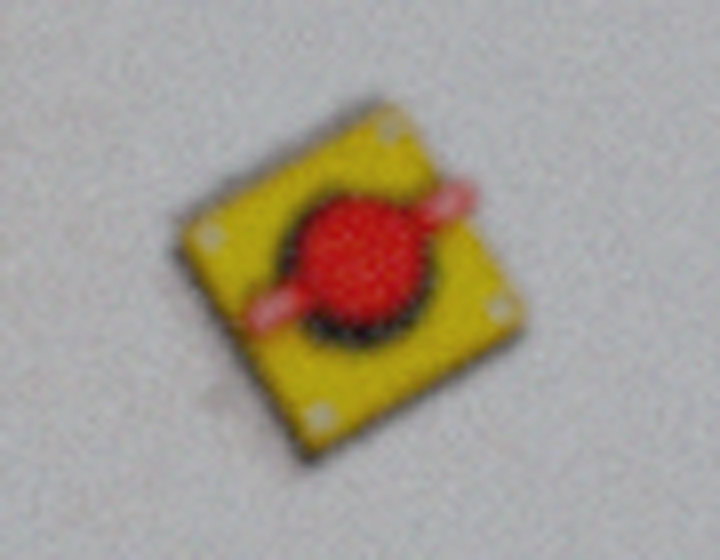

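View pics/G.png

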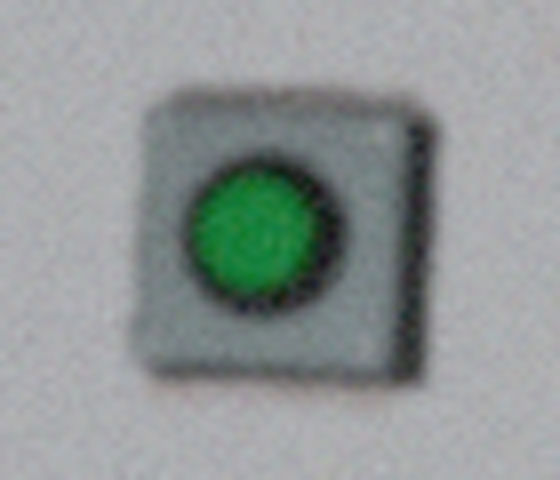

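The top view has three look-alikes: A (294,203), B (324,271) and C (377,240). A has the largest y (-0.15), so it's farthest left and is the one meant. The crop shows its head centre at about (294.6,201.8), with wings at (283.3,208.3) and (306.7,194.5). The green button is at (171.4,233.3).

View pics/As.png

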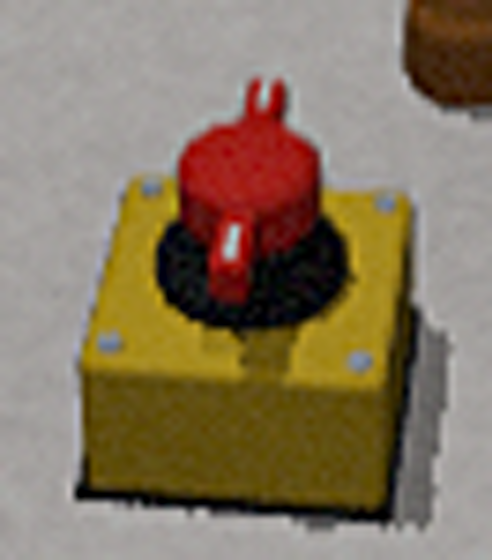

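```bash
cat >> h.py <<'E'
def go(x,y,z,yaw):
    "tool-frame shift (in 25 mm units) and z turn (45 deg units) from measured pose to tip position x,y,z"
    o=r.get_obs(); R=cv2.Rodrigues(np.zeros(3))[0]
    from scipy.spatial.transform import Rotation as S
    R=S.from_euler("xyz",o["tcp_rot"]); d=np.array([x,y,z+r.tip_extent])-o["eef_pos"]
    T=S.from_euler("xyz",[np.pi,0,yaw]); w=(R.inv()*T).as_rotvec()
    print("t",round(o["t"],2),"pos",o["eef_pos"].round(4),"rot",o["tcp_rot"].round(3),"F",np.round(o["contact_force"],1))
    print("turn",(w/(np.pi/4)).round(3),"shift tool now",(R.inv().apply(d)/.025).round(3),"shift after turn",(T.inv().apply(d)/.025).round(3))
E
python3 - <<'E'
from h import *
c=r.camera("top");s=r.camera("scene")
h=ray(c,294.6,201.8,.09);a=ray(c,283.3,208.3,.088);b=ray(c,306.7,194.5,.088);g=ray(c,171.4,233.3,.072)
print(h,a,b,(a+b)/2,np.degrees(np.arctan2(*(b-a)[[1,0]])),np.linalg.norm(a-b),g)
hsv=cv2.cvtColor(s["pixels"],cv2.COLOR_RGB2HSV)
m=((hsv[...,0]>45)&(hsv[...,0]<80)&(hsv[...,1]>120)).astype(np.uint8)
n,_,st,ce=cv2.connectedComponentsWithStats(m);i=1+st[1:,4].argmax();print(st[i],ce[i],ray(s,*ce[i],.069))
# box top corners in top view crop
for u,v in((400,108),(520,318),(312,445),(185,240)): print(ray(c,250+u/8-.4,170+v/8-.4,.05))
go(h[0],h[1],.15,np.arctan2(*(b-a)[[1,0]]))
E
```

```text
[ 0.54625775 -0.1521699   0.09      ] [ 0.52969525 -0.12427251  0.088     ] [ 0.5655479  -0.18240117  0.088     ] [ 0.54762158 -0.15333684  0.088     ] -58.33450692357536 0.06829607529119382 [0.46405702 0.15370055 0.072     ]
[307 155  15  10 114] [314.10526316 159.33333333] [0.46756103 0.14958283 0.069     ]
[ 0.60133309 -0.16670479  0.05      ]
[ 0.53332381 -0.20598247  0.05      ]
[ 0.49117981 -0.13945399  0.05      ]
[ 0.55680979 -0.09769417  0.05      ]
t 0.3 pos [0.1974 0.6454 0.2404] rot [-3.141 -0.     2.845] F [ 1.  -0.1 -0.5]
turn [-0.000e+00 -1.000e-03 -3.082e+00] shift tool now [-22.675 -26.427   2.747] shift after turn [34.48   4.871  2.735]
```

The scene crop confirms A: red winged head, nearer wing at about (261,233), head centre about (263,221). Two-view estimate for the stop axis is (0.547,-0.153), with the wing line at -59°. I'll use tool yaw 31° so that the closed fingers lie along the wings.

Request:
{"api": "move_arm", "payload": {
  "deltas": [
    [0,0,0.226,0,0,0,-1],
    [0,0,0.226,0,0,0,-1],
    [0,0,0.226,0,0,0,-1],
    [0,0,0.226,0,0,0,-1],
    [0,0,0.226,0,0,0,-1],
    [0,0,0.226,0,0,0,-1],
    [0,0,0.226,0,0,0,-1],
    [0,0,0.226,0,0,0,-1],
    [0,0,0.226,0,0,0,-1],
    [0,0,0.226,0,0,0,-1],
    [0,0,0.226,0,0,0,-1],
    [0,0,0.226,0,0,0,-1],
    [0,0,0.226,0,0,0,-1]
  ]
}}

```text
t: 1.92
eef_pos: [0.1974, 0.6455, 0.2405]
tcp_rot: [3.141, 0.0, 0.531]
contact_force: [-0.3, 0.3, 0.5]
grip_width: 0.0005
finger_force: 0.0
```

Request:
{"api": "move_arm", "payload": {
  "deltas": [
    [0,0,0,-0.15,1,0,-1],
    [0,0,0,-0.15,1,0,-1],
    [0,0,0,-0.15,1,0,-1],
    [0,0,0,-0.15,1,0,-1],
    [0,0,0,-0.15,1,0,-1],
    [0,0,0,-0.15,1,0,-1],
    [0,0,0,-0.15,1,0,-1],
    [0,0,0,-0.15,1,0,-1],
    [0,0,0,-0.15,1,0,-1],
    [0,0,0,-0.15,1,0,-1],
    [0,0,0,-0.15,1,0,-1],
    [0,0,0,-0.15,1,0,-1],
    [0,0,0,-0.15,1,0,-1],
    [0,0,0,-0.15,1,0,-1],
    [0,0,0,-0.15,1,0,-1],
    [0,0,0,-0.15,1,0,-1]
  ]
}}

```text
t: 3.92
eef_pos: [0.3508, 0.2698, 0.2407]
tcp_rot: [-3.142, -0.0, 0.537]
contact_force: [-0.2, -0.5, -0.5]
grip_width: 0.0005
finger_force: 0.0
```

```bash
python3 -c "
from h import *
go(.547,-.153,.11,.541);print(r.get_obs()['grip_width'],r.get_obs()['qpos'])"
```

```text
t 3.92 pos [0.3508 0.2698 0.2407] rot [-3.142 -0.     0.537] F [-0.2 -0.5 -0.5]
turn [-0.    -0.    -0.005] shift tool now [-1.914 18.545  4.346] shift after turn [-1.982 18.538  4.347]
0.0005127376945879905 [ 5.97918467e-01 -4.08733917e-01  1.91048342e+00 -1.27346553e-05
  1.63954581e+00  1.63146473e+00]
```

Request:
{"api": "move_arm", "payload": {
  "deltas": [
    [0,0,0,-0.1,1,0,-1],
    [0,0,0,-0.1,1,0,-1],
    [0,0,0,-0.1,1,0,-1],
    [0,0,0,-0.1,1,0,-1],
    [0,0,0,-0.1,1,0,-1],
    [0,0,0,-0.1,1,0,-1],
    [0,0,0,-0.1,1,0,-1],
    [0,0,0,-0.1,1,0,-1],
    [0,0,0,-0.1,1,0,-1],
    [0,0,0,-0.1,1,0,-1],
    [0,0,0,-0.1,1,0.3,-1],
    [0,0,0,-0.1,1,0.5,-1],
    [0,0,0,-0.1,1,0.5,-1],
    [0,0,0,-0.1,1,0.5,-1],
    [0,0,0,-0.1,1,0.5,-1],
    [0,0,0,-0.1,1,0.5,-1],
    [0,0,0,-0.1,1,0.5,-1],
    [0,0,0,-0.1,1,0.5,-1],
    [0,0,0,-0.1,0.5,0.5,-1],
    [0,0,0,0,0,0,-1]
  ]
}}

```text
t: 6.42
eef_pos: [0.5458, -0.1509, 0.1321]
tcp_rot: [-3.14, 0.001, 0.536]
contact_force: [-0.1, 0.0, 0.3]
grip_width: 0.0005
finger_force: 0.0
```

```bash
python3 - <<'E'
from h import *
go(.547,-.153,.11,.541)
s=r.camera("scene");c=r.camera("top")
u,v=proj(s,[.547,-.153,.1])[0].astype(int);print(u,v)
a=cv2.resize(s["pixels"][v-40:v+60,u-50:u+50],None,fx=6,fy=6,interpolation=cv2.INTER_CUBIC)
cv2.imwrite("pics/p1.png",a[:,:,::-1])
E
```

```text
t 6.42 pos [ 0.5458 -0.1509  0.1321] rot [-3.14e+00  1.00e-03  5.36e-01] F [-0.1  0.   0.3]
turn [-0.002  0.001 -0.006] shift tool now [-0.003  0.097  0.002] shift after turn [-0.004  0.097  0.002]
262 216
```

View pics/p1.png

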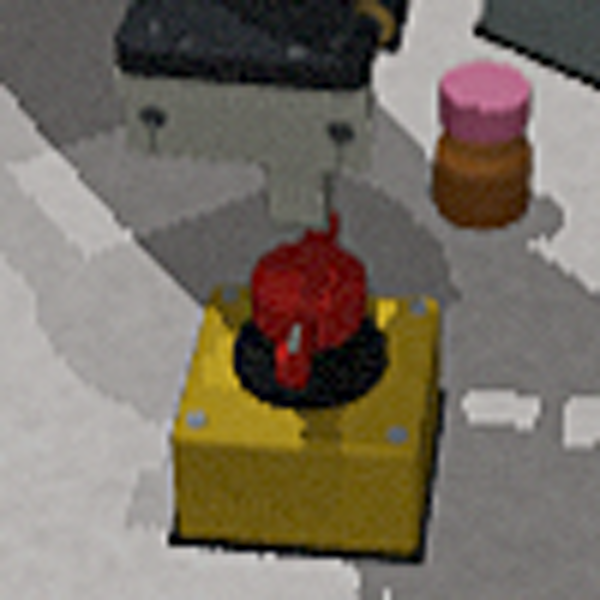

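The picture shows the closed fingertips (298,217 in the crop) just above and slightly behind the head centre (308,275). I'll nudge about 5 mm along tool y, then press down.

Request:
{"api": "move_arm", "payload": {
  "deltas": [
    [0,0,0,0,0.2,0.2,-1],
    [0,0,0,0,0,0.3,-1],
    [0,0,0,0,0,0.2,-1],
    [0,0,0,0,0,0.15,-1],
    [0,0,0,0,0,0.12,-1],
    [0,0,0,0,0,0.1,-1],
    [0,0,0,0,0,0,-1]
  ]
}}

```text
t: 7.4
eef_pos: [0.5492, -0.1547, 0.1067]
tcp_rot: [3.141, -0.0, 0.537]
contact_force: [-1.2, 0.4, 5.9]
grip_width: 0.0004
finger_force: 3.2
```

Request:
{"api": "move_arm", "payload": {
  "deltas": [
    [0,0,0,0,0,0.06,-1],
    [0,0,0,0,0,0.06,-1],
    [0,0,0,0,0,0,-1]
  ]
}}

```text
t: 7.78
eef_pos: [0.5498, -0.1549, 0.1054]
tcp_rot: [3.14, -0.002, 0.537]
contact_force: [-4.3, 1.8, 18.4]
grip_width: 0.0004
finger_force: 9.4
```

Request:
{"api": "move_arm", "payload": {
  "deltas": [
    [0,0,0,0,0,-0.4,-1],
    [0,0,0,0,0,-0.8,-1],
    [0,0,0,-0.3,-0.3,-0.4,-1],
    [0,0,0,-0.5,-0.7,0,-1],
    [0,0,0,-0.4,-0.7,0,-1],
    [0,0,0,0,0,0,-1]
  ]
}}

```text
t: 8.52
eef_pos: [0.5007, -0.1332, 0.144]
tcp_rot: [3.141, -0.001, 0.538]
contact_force: [0.0, 0.6, 0.6]
grip_width: 0.0004
finger_force: 0.0
```

```bash
python3 - <<'E'
from h import *
C=np.array([.549,-.155]);w=np.array([-.515,.857]);t=np.array([.857,.515])
p=C+.042*w-.028*t
go(p[0],p[1],.063,.541)
s=r.camera("scene");c=r.camera("top")
a=cv2.resize(s["pixels"][176:276,212:312],None,fx=6,fy=6,interpolation=cv2.INTER_CUBIC)
cv2.imwrite("pics/p2.png",a[:,:,::-1])
E
```

```text
t 8.53 pos [ 0.5007 -0.1332  0.144 ] rot [ 3.141e+00 -1.000e-03  5.380e-01] F [0.  0.6 0.6]
turn [ 0.001 -0.001 -0.004] shift tool now [0.087 0.06  2.36 ] shift after turn [0.088 0.061 2.36 ]
```

View pics/p2.png

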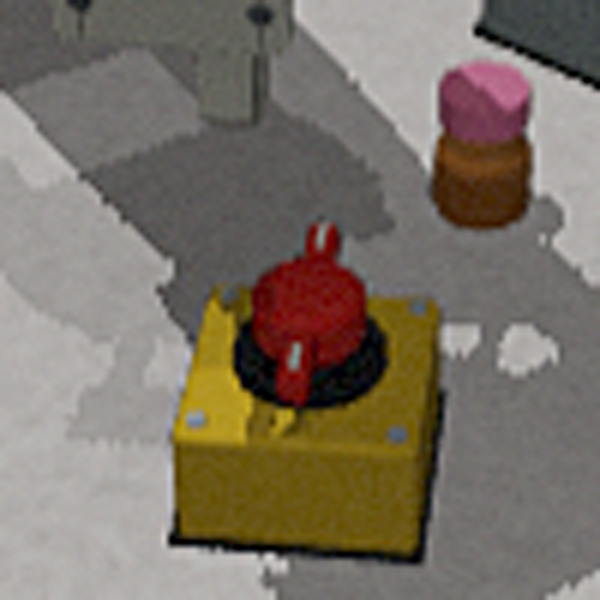

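The mushroom is latched: its head top is now at about (308,300) in the crop, against 275 before. Next I'll descend beside the left wing and sweep around the axis.

Request:
{"api": "move_arm", "payload": {
  "deltas": [
    [0,0,0,0.05,0.05,0.6,-1],
    [0,0,0,0,0,0.8,-1],
    [0,0,0,0,0,0.7,-1],
    [0,0,0,0,0,0.25,-1],
    [0,0,0,0,0,0,-1]
  ]
}}

```text
t: 9.25
eef_pos: [0.5031, -0.134, 0.0841]
tcp_rot: [-3.141, 0.001, 0.537]
contact_force: [0.2, -0.4, 0.5]
grip_width: 0.0005
finger_force: 0.0
```

Request:
{"api": "move_arm", "payload": {
  "deltas": [
    [0,0,0,0.3,0,0,-1],
    [0,0,0,0.3,0,0,-1],
    [0,0,0.115,0.153,-0.04,0,-1],
    [0,0,0.115,0.153,-0.04,0,-1],
    [0,0,0.115,0.153,-0.04,0,-1],
    [0,0,0,0,0,0,-1]
  ]
}}

```text
t: 10.0
eef_pos: [0.5257, -0.1184, 0.085]
tcp_rot: [3.141, -0.0, 0.267]
contact_force: [-1.0, 0.3, 0.8]
grip_width: 0.0007
finger_force: 0.4
```

Contact made, with about 1 N of reaction. I'll keep sweeping.

Request:
{"api": "move_arm", "payload": {
  "deltas": [
    [0,0,0.115,0.153,-0.04,0,-1],
    [0,0,0.115,0.153,-0.04,0,-1],
    [0,0,0.115,0.153,-0.04,0,-1],
    [0,0,0.115,0.153,-0.04,0,-1],
    [0,0,0.115,0.153,-0.04,0,-1],
    [0,0,0,0,0,0,-1]
  ]
}}

```text
t: 10.75
eef_pos: [0.5437, -0.1121, 0.0848]
tcp_rot: [3.142, 0.0, -0.183]
contact_force: [-3.6, 1.2, 2.9]
grip_width: 0.0006
finger_force: 1.9
```

```bash
python3 - <<'E'
from h import *
s=r.camera("scene")
a=cv2.resize(s["pixels"][176:276,212:312],None,fx=6,fy=6,interpolation=cv2.INTER_CUBIC)
cv2.imwrite("pics/p3.png",a[:,:,::-1])
E
```

```text
(no output)
```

View pics/p3.png

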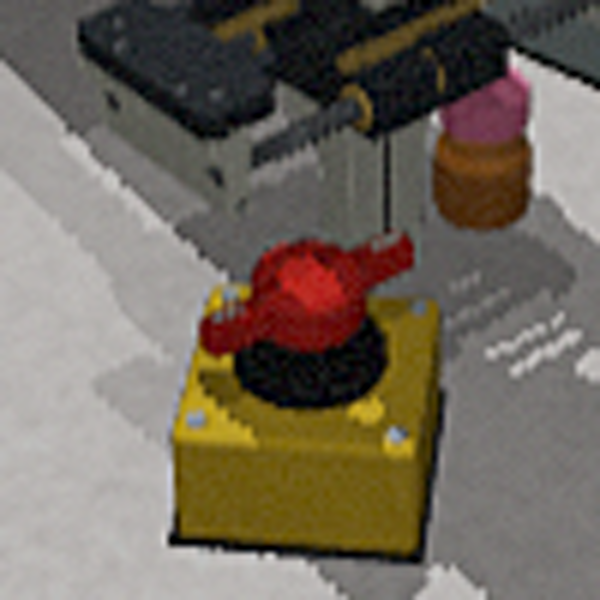

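The wing has turned well round and the head looks raised (top near y=275 in the crop). I'll back off and rise, then check.

Request:
{"api": "move_arm", "payload": {
  "deltas": [
    [0,0,0,-0.6,-0.1,0,-1],
    [0,0,0,-1,-0.2,0,-1],
    [0,0,0,-1,-0.2,0,-1],
    [0,0,0,0,0,-0.6,-1],
    [0,0,0,0,0,-0.8,-1],
    [0,0,0,0,0,0,-1]
  ]
}}

```text
t: 11.55
eef_pos: [0.4834, -0.0883, 0.1221]
tcp_rot: [3.141, -0.004, -0.185]
contact_force: [0.3, -0.1, 0.5]
grip_width: 0.0007
finger_force: 0.0
```

```bash
python3 - <<'E'
from h import *
go(.465,.152,.09,r.get_obs()["tcp_rot"][2])
s=r.camera("scene")
a=cv2.resize(s["pixels"][176:276,212:312],None,fx=6,fy=6,interpolation=cv2.INTER_CUBIC)
cv2.imwrite("pics/p4.png",a[:,:,::-1])
E
```

```text
t 11.55 pos [ 0.4834 -0.0883  0.1221] rot [ 3.141 -0.004 -0.185] F [ 0.3 -0.1  0.5]
turn [ 0.    -0.005 -0.   ] shift tool now [-2.492 -9.314  0.394] shift after turn [-2.491 -9.314  0.405]
```

View pics/p4.png

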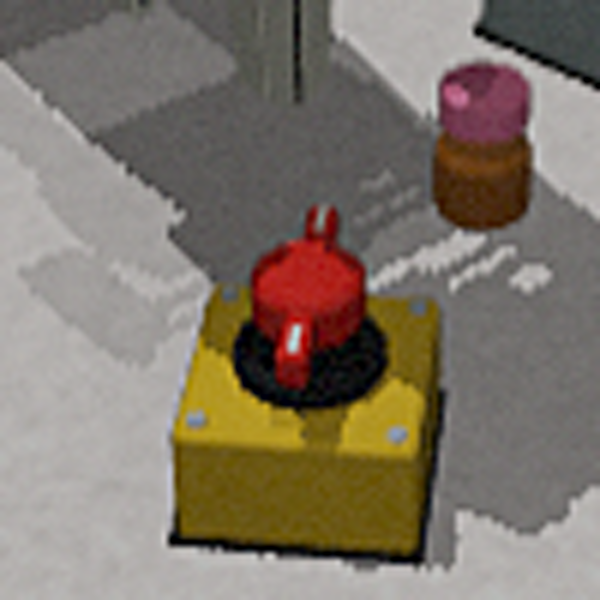

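The mushroom is out and back at rest: head top edge at about y=240 in the crop, matching the first view (258 when latched). Now the green button.

Request:
{"api": "move_arm", "payload": {
  "deltas": [
    [0,0,0,-0.2,-0.5,-0.6,-1],
    [0,0,0,-0.25,-0.9,0,-1],
    [0,0,0,-0.25,-0.9,0,-1],
    [0,0,0,-0.25,-1,0,-1],
    [0,0,0,-0.25,-1,0,-1],
    [0,0,0,-0.25,-1,0,-1],
    [0,0,0,-0.25,-1,0,-1],
    [0,0,0,-0.25,-1,0,-1],
    [0,0,0,-0.25,-1,0,-1],
    [0,0,0,-0.2,-0.7,0.5,-1],
    [0,0,0,-0.1,-0.3,0.5,-1],
    [0,0,0,0,0,0,-1]
  ]
}}

```text
t: 13.1
eef_pos: [0.4627, 0.1521, 0.108]
tcp_rot: [3.14, 0.002, -0.185]
contact_force: [-0.1, 0.1, 0.6]
grip_width: 0.0005
finger_force: 0.0
```

```bash
python3 - <<'E'
from h import *
go(.465,.152,.065,r.get_obs()["tcp_rot"][2])
s=r.camera("scene")
a=cv2.resize(s["pixels"][110:210,264:364],None,fx=6,fy=6,interpolation=cv2.INTER_CUBIC)
cv2.imwrite("pics/p5.png",a[:,:,::-1])
E
```

```text
t 13.1 pos [0.4627 0.1521 0.108 ] rot [ 3.14e+00  2.00e-03 -1.85e-01] F [-0.1  0.1  0.6]
turn [0.002 0.003 0.   ] shift tool now [ 0.094 -0.015  0.84 ] shift after turn [ 0.092 -0.014  0.84 ]
```

View pics/p5.png

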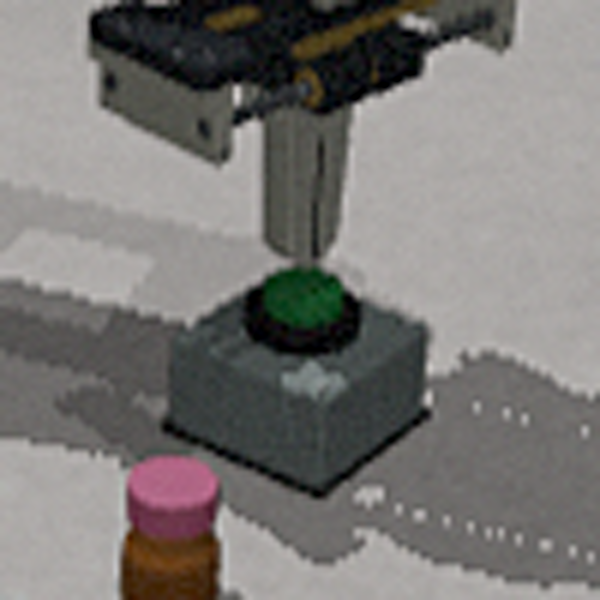

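The fingertips (297,255 in the crop) are right above the green button (302,293), so I'll press to full depth plus a small margin.

Request:
{"api": "move_arm", "payload": {
  "deltas": [
    [0,0,0,0.1,0,0.3,-1],
    [0,0,0,0,0,0.25,-1],
    [0,0,0,0,0,0.2,-1],
    [0,0,0,0,0,0.1,-1],
    [0,0,0,0,0,0.06,-1],
    [0,0,0,0,0,0,-1]
  ]
}}

```text
t: 13.9
eef_pos: [0.4662, 0.1513, 0.0881]
tcp_rot: [3.141, -0.001, -0.185]
contact_force: [-3.9, -6.0, 14.9]
grip_width: 0.0005
finger_force: 7.3
```

Request:
{"api": "move_arm", "payload": {
  "deltas": [
    [0,0,0,0,0,0.06,-1],
    [0,0,0,0,0,0,-1]
  ]
}}

```text
t: 14.15
eef_pos: [0.4664, 0.1513, 0.0878]
tcp_rot: [3.141, -0.001, -0.185]
contact_force: [-12.2, -9.8, 29.3]
grip_width: 0.0008
finger_force: 14.6
```

Request:
{"api": "move_arm", "payload": {
  "deltas": [
    [0,0,0,0,0,-0.4,-1],
    [0,0,0,0,0,-1,-1],
    [0,0,0,0,0,-1,-1],
    [0,0,0,-1,0,-1,-1],
    [0,0,0,-1,0,-1,-1],
    [0,0,0,0,0,0,-1],
    [0,0,0,0,0,0,-1]
  ]
}}

```text
t: 15.02
eef_pos: [0.4169, 0.1609, 0.1947]
tcp_rot: [3.142, 0.0, -0.185]
contact_force: [-0.4, -0.3, -0.5]
grip_width: 0.0004
finger_force: 0.0
```

```bash
python3 - <<'E'
from h import *
s=r.camera("scene")
a=cv2.resize(s["pixels"][110:310,220:430],None,fx=2.9,fy=2.9,interpolation=cv2.INTER_CUBIC)
cv2.imwrite("pics/p6.png",a[:,:,::-1])
E
```

```text
(no output)
```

View pics/p6.png

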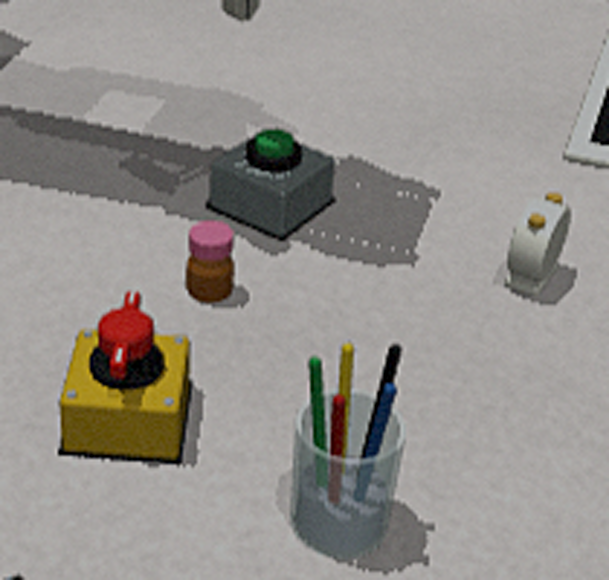

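The mushroom is out (125,330), the green button is back out (272,145), and the jar, clock and pot are standing where they were. The robot is clear of everything.

```bash
python3 -c "
from bench import r
print(r.finish_job())"
```

```text
the job is handed in; nothing more can be done
None
```

The stop was pressed until it latched, then twisted clockwise until it sprang out; only then was the green start button pressed fully in and released, and the job was handed in at about 15 s with the robot touching nothing (the hand-in gave no verdict).

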